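# Third hand at the engine bench: hold a coolant outlet against the sprung stop

## Robot

A 7-joint arm with a two-finger parallel gripper is mounted at the origin on the work surface. World frame = base frame: x ahead of the robot, y to its left, z up, the work surface at z = 0. Lengths are in mm, angles in rad, forces in N, time in s.
With the tool pointing down it reaches from about 400 to 850 mm from the base axis. Payload 10.4 kg.
Tool frame: the origin (TCP) lies midway between the tips of the shut fingers; the grasp point (between the pads) lies 19 mm behind it; z points along the fingers, y is the direction in which the jaws open and shut (so a half turn about z gives the same grasp; the last joint's range is limited). The gripper opens to 85 mm and grips with 20 to 120 N. Pads are 22 mm wide; open, the fingers measure 114 mm over their backs; the gripper's body (76 mm by 85 mm) begins 54 mm behind the grasp point. The pads swing forward as they close: fully open they stand 13 mm farther back than shut.
Start: joints at [-1.233, 0.332, -0.065, 1.46, 0.022, 1.35, -0.088], TCP at [220.627, 584.786, 231.338] pointing down, gripper open.
Joint ranges: [-2.6, 2.6], [-0.5, 2.12], [-1.47, 1.34], [0.16, 2.42], [-1.27, 4.41], [0.06, 2.06], [-2.6, 2.6]. Speed limits (rad/s): [2.22, 2.22, 2.79, 2.79, 3.14, 3.14, 3.14].

## Interface

Orientations are given as a rotation vector (axis times angle).
In Python, from plant import env gives the robot as it stands. The module is installed in compiled form; this text tells all that it offers.
- The arm moves only by the tool jog_arm, never from a script. Its argument "series" is a list that holds one entry, the list of rows, each a list of 5 numbers: the opening, from 0 (shut) to 1 (fully open), then the shift along the tool's x, y, z as a fraction of full scale, then the turn about the tool's z as a fraction of full scale. A call has 1 to 10 rows; each row is the pose to reach, as a shift and turn from the pose commanded when the call began, along the tool's axes at that moment; what a row does not reach only later rows make up. Full scale, the value 1, is 50 cm for a shift and 90 degrees for a turn. A row lasts 1/10 s, in which the tool goes at most 50 mm and 8.59 degrees, less where a joint would pass 70% of its speed; a pose out of reach is approached as far as the arm can. A call with a number of a shift or a turn outside -1 to 1 is refused whole. A call with a gripper value outside its range is refused whole. The fingers move at their own pace and stop on an object; "grip_force" is the grip in N (left out, the last holds). Time passes only in rows, so rows that repeat a pose let the fingers close. It gives the time, the measured TCP pose, the force and the opening at its end, in the units of the state.
- env.state(): the state, without advancing time (a new reading comes with each control period).
- env.read_camera(name): name is "side" or "top"; returns a dict with "image" (420x560x3 uint8, red, green, blue), "intrinsics" (3x3 intrinsics, pixels), "k1" (the pictures are not rectified: a ray, as slopes to the right and down, at radius r is drawn at 1 + k1 r^2 times it, then the intrinsics apply), "extrinsics" (4x4, takes a point from camera to world coordinates). Camera axes: x right, y down, z forward; pixel columns grow to the right and rows downward; lengths in mm; the calibration is good to about 2 mm. A picture is of the moment at which its call begins. There is no depth.
- env.job_done(): hands the job in, once; it reports no verdict.
The state is a dict: "t": time; "joint_positions": joint angles; "qd": joint speeds; "joint_torque": joint torques, N m; "tool_pos": TCP position; "tcp_rot": TCP orientation; "wrist_force": force on the tool from outside, world axes, zero at the start; "moment": the same for the moment, N m; "width": opening from 0.0 (shut) to 1.0 (fully open).
Only numpy, scipy, OpenCV 4.12 (cv2) and the standard library are available. Lean on these libraries where they do the work, as an engineer would, in place of code of your own. Each camera call takes 0.05 s, during which the arm holds its last target. There are 200 camera calls.

## Task

Pick up the cast aluminium coolant outlet by its neck and lower it into the open-topped steel cradle, onto the bed and clear of the sprung plate. Then slide it along the bed, square and centred, flange against the sprung plate until the plate is pushed back about halfway (its face level with the two small pins on the cheeks), never to the end of its travel, and finish still holding it pressed there so that the mechanic can put the bolts in. Leave the other things on the bench alone.

Things in the scene. Friction and masses are not known exactly. Their poses are not given: they have to be found in the camera images.
- outlet: coolant outlet, bare cast aluminium, 0.3-0.6 kg, loose, standing upright. Origin: bottom middle of its flat mating face; x out of that face, z up (mm). Flange x -12 to 0, 70 wide (y), 68 high. Square neck 28 x 28 behind it, x -12 to -58, heights 24 to 52, then a round spigot of diameter 24 to x -74. A rib 8 wide under the neck (x -12 to -56) reaches the bench, so it stands by itself
- outlet_neck (a point): middle of the outlet's square neck, the place to grip it across y (28 mm wide): 36 mm behind the mating face, 38 mm above its underside; same axes as the outlet
- cradle: assembly cradle, dark steel, fixed. x runs along it towards the sprung plate, z up (mm). Origin: on the bench under the middle of the free plate's face. Bay open on top: x -110 to 0, 90 wide (y), bed 12 above the bench. Cheeks 8 thick, tops at 38; sill 6 thick at x -116 to -110, top at 30; back block x 44 to 60, top at 78. Four bolt lugs reach out to y +-72, 10 high
- cradle_bed (a point): middle of the bay's bed, on its top surface: 55 mm before the free plate's face, 12 mm above the bench; same axes as the cradle. The outlet stands here with its x along the cradle's x
- half_mark (a point): halfway between two brass pins (5 mm in diameter, 4 high, on the cheek tops, 98 mm apart across y): 10 mm beyond the free plate's face, half of its travel; 42 mm above the bench; same axes as the cradle
- plate_face (a point): middle of the sprung plate's front face, 50 mm above the bench (38 above the bed) and moving with the plate; x points the way the plate is pushed back. The steel plate is 66 wide, 52 high and 10 mm thick, on two spring rods in front of the back block
- plate (a joint): how far the sprung plate is pushed back along the cradle's x, in m: 0 free, 0.020 end of travel. The spring takes 1 N per mm: 10 N at half travel (0.010)
- spray_can: bystander: spray can, pale metal with a grey band, 60 mm in diameter, 120 high, standing; origin under its centre; leave it alone
- oil_filter: bystander: white oil filter, 74 mm in diameter, 86 high, standing; origin under its centre; leave it alone
- spanner: bystander: steel spanner 200 mm long, lying along its x; leave it alone
- bolt_tray: bystander: steel tray of bolts, 120 x 90 x 30 mm; origin under its centre; leave it alone
Things that resemble listed ones, but are neither listed nor needed, are in the scene too. Of the things that look like the cradle, the middle-sized one is meant.

How it is judged (in metres and radians):
On the way:
1. the outlet stands on the cradle's bed between the cheeks, clear of the sprung plate (plate pushed back less than 3 mm) (z of outlet in the frame of cradle below 0.018 m and x of outlet in the frame of cradle between -0.045 and 0.003 m and y of outlet in the frame of cradle between -0.014 and 0.014 m and angle between outlet's own z axis and vertical below 0.15 rad and value of joint plate below 0.003 m), for 0.1 s.
At the end, for the whole second after the job is handed in: The robot's fingers are on the outlet and hold it still on the bed (underside within 5 mm of it, upright within 0.1 rad), mating face against the sprung plate (within 4 mm), within 7 mm of the cradle's centre line and square within 0.12 rad; the plate is pushed back 6 to 14 mm (6 to 14 N) (value of joint plate between 0.006 and 0.014 m and x of outlet in the frame of plate_face between -0.004 and 0.004 m and y of outlet in the frame of cradle between -0.007 and 0.007 m and z of outlet in the frame of cradle below 0.017 m and angle between the x axis of outlet and the x axis of cradle, either way round below 0.12 rad and angle between outlet's own z axis and vertical below 0.1 rad and linear speed of outlet below 0.01 m/s and contact force between the fingers and outlet above 3 N and contact force between outlet and cradle above 5 N); the arm keeps its last pose, push and grip.
It fails at once if the sprung plate is driven to the end of its travel (beyond 18 mm) (value of joint plate above 0.018 m).
It fails at once if a bystander (spray can, oil filter, spanner, bolt tray) is moved by more than 30 mm (distance of any of spray_can, oil_filter, spanner, bolt_tray from where it was at the start of the episode above 0.03 m).
It also fails if it takes over 40 s, if anything falls off the work surface, if the arm or the gripper's body presses on something with over 40 N, if the wrist force passes 120 N, or if a joint passes its speed limit or range.

## Working session

There is one attempt and no reset: what is moved stays moved. The work goes in short steps, Python scripts to look and compute and a tool call to move; the robot and the scene stay as the last step left them, time stands still between calls to the robot, and variables do not carry over. Pictures are saved under pics/ and viewed, about 8 in all and at most 12, crops included, and the job is handed in when it is done.

Besides the shell and the picture viewer there is one more tool, called as name([rows], argument=value, ...), one row to a line, values as JSON. jog_arm: Moves the arm, as the interface text tells. Its arguments: {"type":"object","properties":{"series":{"type":"array"},"grip_force":{"type":"number"}},"required":["series"]}

```bash
mkdir -p pics; cat > h.py <<'E'
import numpy as np, cv2
from scipy.spatial.transform import Rotation as R
from plant import env
def shot(name,fn):
    c=env.read_camera(name); np.savez(f'{fn}.npz',**c)
    cv2.imwrite(f'pics/{fn}.png',np.asarray(c["image"])[:,:,::-1]); return c
def load(fn): return np.load(f'{fn}.npz')
def dist(c): return np.array([float(c["k1"]),0,0,0,0])
def on_plane(c,uv,z):
    K=np.array(c["intrinsics"],float);E=np.array(c["extrinsics"])
    p=cv2.undistortPoints(np.array(uv,float).reshape(-1,1,2),K,dist(c)).reshape(-1,2)
    d=np.c_[p,np.ones(len(p))]@E[:3,:3].T; o=E[:3,3]
    return o+d*((z-o[2])/d[:,2])[:,None]
def proj(c,P):
    E=np.linalg.inv(np.array(c["extrinsics"]))
    return cv2.projectPoints(np.array(P,float).reshape(-1,1,3),cv2.Rodrigues(E[:3,:3])[0],E[:3,3],np.array(c["intrinsics"],float),dist(c))[0].reshape(-1,2)
E
python3 - <<'E'
from h import *
for n in("top","side"):
    c=shot(n,n+"0"); print(n,np.round(c["extrinsics"],2).tolist(),np.round(c["intrinsics"],1).tolist(),c["k1"])
print(env.state())
E
```

```text
top [[0.0, -0.99, 0.16, 395.0], [-1.0, -0.0, -0.01, 1.33], [0.01, -0.16, -0.99, 1005.69], [0.0, 0.0, 0.0, 1.0]] [[397.3, 0.0, 280.9], [0.0, 397.3, 206.5], [0.0, 0.0, 1.0]] -0.07992859894608424
side [[0.97, -0.14, 0.17, 325.63], [-0.22, -0.6, 0.76, -987.02], [-0.01, -0.78, -0.62, 881.88], [0.0, 0.0, 0.0, 1.0]] [[478.5, 0.0, 280.6], [0.0, 478.5, 204.3], [0.0, 0.0, 1.0]] -0.0023229296813104977
{'t': 0.1, 'joint_positions': array([-1.232648  ,  0.33276895, -0.06471123,  1.46086638,  0.0216195 ,
        1.34994927, -0.08847832]), 'qd': array([-0.00096435, -0.00154997,  0.00055423, -0.00130894, -0.00173351,
        0.00135931,  0.00207202]), 'joint_torque': array([ 1.19860877e-03, -6.26744270e+01,  4.91651811e-02, -3.92428243e+01,
        1.64257817e-02,  6.90490837e-03, -1.74915306e-05]), 'tool_pos': array([220.48776522, 584.43597687, 230.61604045]), 'tcp_rot': array([-5.63479826e-01, -3.09048717e+00,  2.02040381e-03]), 'wrist_force': array([ 0.12381856, -0.31325504,  0.56839527]), 'moment': array([-0.05039243, -0.00860277, -0.04417519]), 'width': 0.9970304802491372}
```

View pics/top0.png

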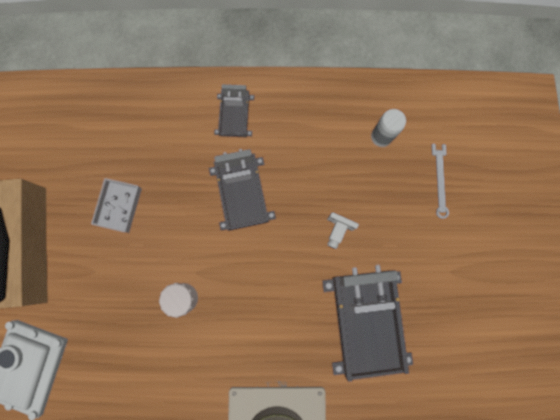

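View pics/side0.png

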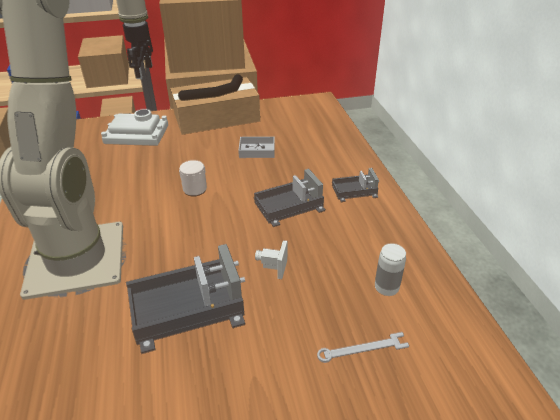

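Three cradles in the top view: small (235,112), middle (241,190) and large (370,325). The middle one at (241,190) is meant: it measures about 106 mm wide by the scale. The outlet is at (342,228). I'll confirm with an enlarged crop.

```bash
python3 - <<'E'
from h import *
c=load("top0"); im=c["image"][:,:,::-1]
a=cv2.resize(im[140:245,195:290],None,fx=4.2,fy=4.2,interpolation=cv2.INTER_CUBIC)
b=cv2.resize(im[200:260,315:370],None,fx=7,fy=7,interpolation=cv2.INTER_CUBIC)
o=np.zeros((441,800,3),np.uint8); o[:a.shape[0],:a.shape[1]]=a; o[:b.shape[0],405:405+b.shape[1]]=b
cv2.imwrite("pics/crop.png",o); print(a.shape,b.shape)
E
```

```text
(441, 399, 3) (420, 385, 3)
```

View pics/crop.png

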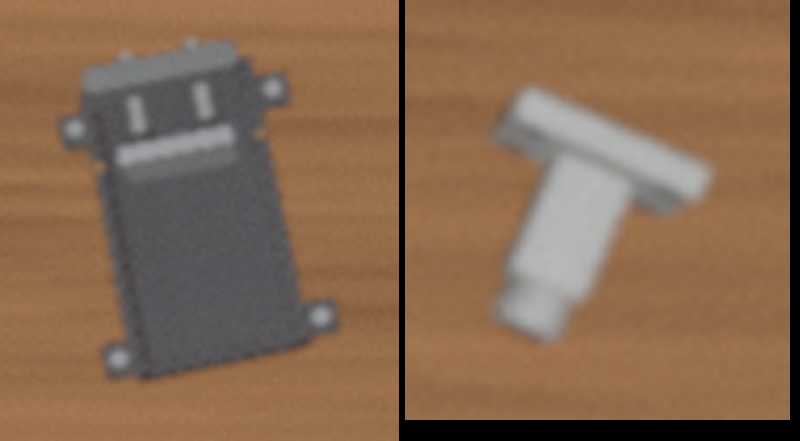

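Crop: the left panel shows the cradle with brass pins at crop (100,167) and (260,133), and lug bolts at (74,129), (273,89), (119,358) and (321,316). The right panel shows the outlet, with its flange to the upper right and the spigot to the lower left.

```bash
cat > m.py <<'E'
from h import *
c=load("top0")
A=lambda L:(np.array(L,float)+.5)/4.2-.5+[195,140]
B=lambda L:(np.array(L,float)-[405,0]+.5)/7-.5+[315,200]
pins=on_plane(c,A([(100,167),(260,133)]),42)
lug=on_plane(c,A([(74,129),(273,89),(119,358),(321,316)]),13)
print("pins",pins.round(1),np.linalg.norm(pins[0]-pins[1])); print("lug",lug.round(1))
for n,d in(("pin",pins[0]-pins[1]),("lugy",lug[0]-lug[1]),("lugy2",lug[2]-lug[3])): print(n,np.linalg.norm(d),np.degrees(np.arctan2(d[1],d[0]))-90)
for a,b in((0,2),(1,3)):
    d=lug[a]-lug[b]; print("lugx",np.linalg.norm(d),np.degrees(np.arctan2(d[1],d[0])))
print("lug mean",lug.mean(0))
pl=on_plane(c,A([(117,158),(234,135)]),64); print("plate top front",pl.round(1))
f=on_plane(c,B([(528,87),(712,168),(513,120),(693,200)]),68); print("flange",f.round(1))
for a,b in((0,1),(2,3)):
    d=f[a]-f[b]; print(np.linalg.norm(d),np.degrees(np.arctan2(d[1],d[0]))-90)
n=on_plane(c,B([(564,155),(635,187),(580,302),(510,275)]),52); print("neck",n.round(1),n.mean(0))
E
python3 m.py
```

```text
pins [[618.7 146.2  42. ]
 [639.5  51.7  42. ]] 96.79267904396075
lug [[649.3 167.2  13. ]
 [674.7  45.5  13. ]
 [508.4 136.2  13. ]
 [534.   15.5  13. ]]
pin 96.79267904396075 12.423936948260192
lugy 124.29804373025858 11.815104447827224
lugy2 123.45353378393683 11.970039861810136
lugx 144.25212600027308 12.404514468714835
lugx 143.91207737557954 12.069492772028324
lug mean [591.60414253  91.10772283  13.        ]
plate top front [[619.  133.2  64. ]
 [632.7  65.6  64. ]]
flange [[ 533.4 -131.4   68. ]
 [ 505.6 -193.9   68. ]
 [ 522.  -126.    68. ]
 [ 494.6 -187.    68. ]]
68.40434673666404 -24.008233980564114
66.88171428607068 -24.192326447024342
neck [[ 512.  -145.7   52. ]
 [ 500.8 -170.1   52. ]
 [ 461.1 -150.1   52. ]
 [ 470.4 -126.1   52. ]] [ 486.09158437 -148.02477617   52.        ]
```

Measured so far:
- **Cradle:** origin at (619.3, 96.9), yaw 12.1°.
- **Outlet:** neck at (486.5, -148), yaw -24.1°. Two independent estimates agree.

Next is a helper to work out the moves.

```bash
cat > mv.py <<'E'
from h import *
import sys
# usage: mv.py x y z toolyaw(deg of tool x axis)
s=env.state(); Rm=R.from_rotvec(s["tcp_rot"]).as_matrix(); th=np.degrees(np.arctan2(Rm[1,0],Rm[0,0]))
print("t %.2f pos %s yaw %.2f z-axis %s F %s w %.3f q %s"%(s["t"],s["tool_pos"].round(1),th%360,Rm[:,2].round(3),s["wrist_force"].round(1),s["width"],s["joint_positions"].round(2)))
if len(sys.argv)>4:
    x,y,z,w=map(float,sys.argv[1:5]); d=Rm.T@(np.array([x,y,z])-s["tool_pos"]); print("shift",(d/500).round(4),"turn",round((((th-w)+180)%360-180)/90,4),"mm",np.linalg.norm(d).round(0))
E
python3 mv.py 500 280 230 155.9
```

```text
t 0.10 pos [220.5 584.4 230.6] yaw 159.33 z-axis [-0.    -0.001 -1.   ] F [ 0.1 -0.3  0.6] w 0.997 q [-1.23  0.33 -0.06  1.46  0.02  1.35 -0.09]
shift [-0.7379 -0.3724  0.0018] turn 0.0382 mm 413.0
```

jog_arm([
  [[1,-0.74,-0.37,0,0.038],[1,-0.74,-0.37,0,0.038],[1,-0.74,-0.37,0,0.038],[1,-0.74,-0.37,0,0.038],[1,-0.74,-0.37,0,0.038],[1,-0.74,-0.37,0,0.038],[1,-0.74,-0.37,0,0.038],[1,-0.74,-0.37,0,0.038],[1,-0.74,-0.37,0,0.038],[1,-0.74,-0.37,0,0.038]],
])

```text
t: 1.1
tool_pos: [503.0, 278.4, 231.0]
tcp_rot: [0.663, 3.071, -0.002]
wrist_force: [0.1, 0.4, 0.7]
width: 0.997
```

```bash
python3 mv.py 486.5 -148 150 155.9
```

```text
t 1.10 pos [503.  278.4 231. ] yaw 155.63 z-axis [-0.    -0.001 -1.   ] F [0.1 0.4 0.7] w 0.997 q [-0.75  0.22  0.2   1.61 -0.04  1.32  0.59]
shift [-0.3218 -0.7904  0.1627] turn -0.003 mm 434.0
```

jog_arm([
  [[1,-0.322,-0.79,0.163,-0.003],[1,-0.322,-0.79,0.163,-0.003],[1,-0.322,-0.79,0.163,-0.003],[1,-0.322,-0.79,0.163,-0.003],[1,-0.322,-0.79,0.163,-0.003],[1,-0.322,-0.79,0.163,-0.003],[1,-0.322,-0.79,0.163,-0.003],[1,-0.322,-0.79,0.163,-0.003],[1,-0.322,-0.79,0.163,-0.003],[1,-0.322,-0.79,0.163,-0.003]],
])

```text
t: 2.1
tool_pos: [486.1, -148.3, 149.0]
tcp_rot: [-0.655, -3.071, 0.002]
wrist_force: [0.1, -0.5, 0.6]
width: 0.998
```

```bash
python3 mv.py 486.5 -148 19 155.9; python3 - <<'E'
from h import *
c=shot("side","side1"); im=c["image"][:,:,::-1]
p=proj(c,[486.5,-148,38])[0]; print(p)
u,v=int(p[0]),int(p[1])
cv2.imwrite("pics/side1c.png",cv2.resize(im[max(0,v-110):v+60,u-100:u+100],None,fx=3.5,fy=3.5))
E
```

```text
t 2.10 pos [ 486.1 -148.3  149. ] yaw 155.92 z-axis [-0.001 -0.001 -1.   ] F [ 0.1 -0.5  0.6] w 0.998 q [-0.28  0.14  0.53  1.9  -0.08  1.12  1.43]
shift [-0.0008  0.0014  0.2599] turn 0.0002 mm 130.0
[270.84807265 256.65027691]
```

View pics/side1c.png

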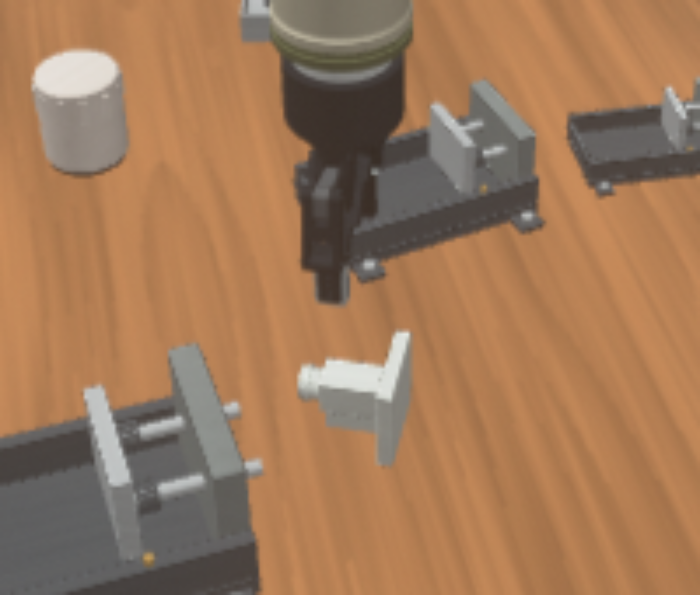

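The side crop shows the gripper above the outlet neck (crop ~(350,390)), which is where the projection puts it. I'll descend, then grip.

jog_arm([
  [[1,-0.001,0.001,0.09,0],[1,-0.001,0.001,0.18,0],[1,-0.001,0.001,0.24,0],[1,-0.001,0.001,0.262,0],[1,-0.001,0.001,0.262,0],[0.2,-0.001,0.001,0.262,0],[0.2,-0.001,0.001,0.262,0],[0,-0.001,0.001,0.262,0],[0,-0.001,0.001,0.262,0],[0,-0.001,0.001,0.262,0]],
], grip_force=70)

```text
t: 3.15
tool_pos: [488.5, -145.5, 19.9]
tcp_rot: [0.649, 3.072, 0.0]
wrist_force: [-3.0, -1.2, 9.6]
width: 0.317
```

```bash
python3 mv.py 486.5 -148 120 155.9
```

```text
t 3.15 pos [ 488.5 -145.5   19.9] yaw 156.13 z-axis [ 0.002 -0.    -1.   ] F [-3.  -1.2  9.6] w 0.317 q [-0.23  0.34  0.49  2.   -0.21  0.85  1.53]
shift [ 0.0013 -0.006  -0.2002] turn 0.0026 mm 100.0
```

jog_arm([
  [[0,0,0,-0.05,0],[0,0,0,-0.12,0],[0,0,0,-0.2,0],[0,0,0,-0.24,0],[0,0,0,-0.24,0],[0,0,0,-0.24,0]],
])

```text
t: 3.75
tool_pos: [487.4, -144.7, 138.1]
tcp_rot: [-0.648, -3.073, -0.001]
wrist_force: [-0.7, 0.1, -4.2]
width: 0.316
```

```bash
python3 mv.py 555 83.1 138 192.1
```

```text
t 3.75 pos [ 487.4 -144.7  138.1] yaw 156.19 z-axis [-0.     0.001 -1.   ] F [-0.7  0.1 -4.2] w 0.316 q [-0.29  0.16  0.53  1.91 -0.09  1.1   1.44]
shift [6.030e-02 4.714e-01 3.000e-04] turn -0.3991 mm 238.0
```

```bash
python3 mv.py 564.5 85.2 138 192.1
```

```text
t 3.75 pos [ 487.4 -144.7  138.1] yaw 156.19 z-axis [-0.     0.001 -1.   ] F [-0.7  0.1 -4.2] w 0.316 q [-0.29  0.16  0.53  1.91 -0.09  1.1   1.44]
shift [4.470e-02 4.829e-01 3.000e-04] turn -0.3991 mm 242.0
```

jog_arm([
  [[0,0.01,0.08,0,-0.08],[0,0.02,0.16,0,-0.16],[0,0.025,0.24,0,-0.22],[0,0.03,0.32,0,-0.28],[0,0.04,0.4,0,-0.34],[0,0.045,0.46,0,-0.39],[0,0.045,0.483,0,-0.399],[0,0.045,0.483,0,-0.399],[0,0.045,0.483,0,-0.399]],
])

```text
t: 4.65
tool_pos: [564.0, 83.4, 137.5]
tcp_rot: [0.327, -3.122, 0.002]
wrist_force: [0.9, -0.5, -4.1]
width: 0.317
```

```bash
python3 mv.py 564.5 85.2 29 192.1; python3 - <<'E'
from h import *
ims=[]
for n in("top","side"):
    c=shot(n,n+"2"); im=c["image"][:,:,::-1]
    u,v=proj(c,[600,90,90])[0].astype(int); print(n,u,v)
    a,b=u-50,v-60; ims.append(cv2.resize(im[b:b+120,a:a+100],None,fx=4,fy=4,interpolation=cv2.INTER_CUBIC))
cv2.imwrite("pics/p2.png",np.hstack(ims))
E
```

```text
t 4.65 pos [564.   83.4 137.5] yaw 191.95 z-axis [-0.002 -0.001 -1.   ] F [ 0.9 -0.5 -4.1] w 0.317 q [-0.49  0.29  0.31  1.74 -0.1   1.13  1.63]
shift [-0.0022  0.0035  0.2169] turn -0.0016 mm 108.0
top 239 182
side 292 179
```

View pics/p2.png

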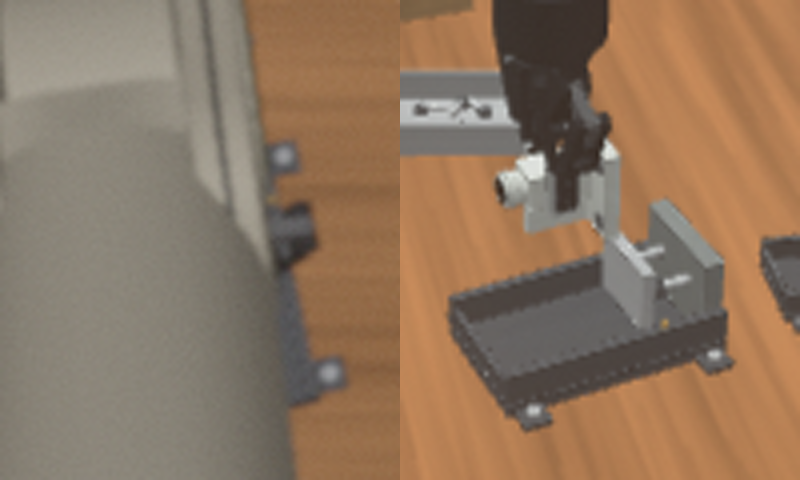

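The side view shows the outlet held square (flange at about crop (610,190)) above the bay. The top view is blocked by the arm. Lowering to just above the bed.

jog_arm([
  [[0,-0.002,0.003,0.05,-0.002],[0,-0.002,0.003,0.11,-0.002],[0,-0.002,0.003,0.16,-0.002],[0,-0.002,0.003,0.19,-0.002],[0,-0.002,0.003,0.2,-0.002],[0,-0.002,0.003,0.2,-0.002],[0,-0.002,0.003,0.2,-0.002]],
])

```text
t: 5.45
tool_pos: [566.4, 86.6, 40.0]
tcp_rot: [-0.335, 3.122, 0.0]
wrist_force: [0.2, -0.0, -3.7]
width: 0.318
```

```bash
python3 mv.py 564.5 85.2 31 192.1; python3 - <<'E'
from h import *
c=shot("side","side3"); im=c["image"][:,:,::-1]
u,v=proj(c,[600,90,50])[0].astype(int); a,b=u-55,v-45; print(a,b)
cv2.imwrite("pics/p3.png",cv2.resize(im[b:b+85,a:a+110],None,fx=7,fy=7,interpolation=cv2.INTER_CUBIC))
E
```

```text
t 5.45 pos [566.4  86.6  40. ] yaw 192.24 z-axis [ 0.002  0.001 -1.   ] F [ 0.2 -0.  -3.7] w 0.318 q [-0.47  0.41  0.29  1.81 -0.14  0.94  1.66]
shift [ 0.0043 -0.002   0.0181] turn 0.0016 mm 9.0
237 145
```

View pics/p3.png

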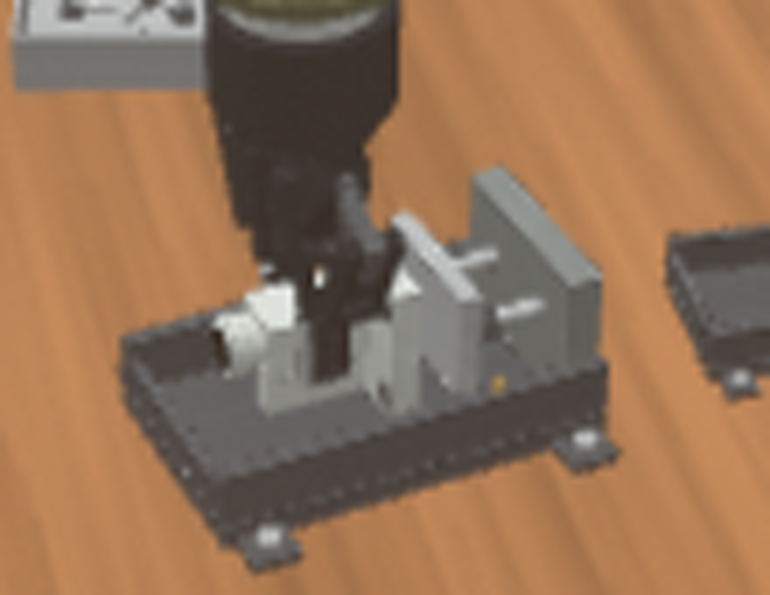

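The crop shows the outlet hovering in the bay, flange near edge at about (418,350), spigot end at about (228,345), near brass pin at (498,383). Comparing those with predicted projections:

```bash
python3 - <<'E'
from h import *
c=load("side3"); O=np.array([619.3,96.9,0]);th=np.radians(12.1)
Rz=R.from_euler('z',12.1,degrees=True).as_matrix()
T=np.array([566.4,86.6,20.]) # neck over this
cr=lambda P:((proj(c,P)-[237,145]+.5)*7-.5).round(0)
C=lambda P:O+np.array(P,float)@Rz.T
N=lambda P:T+(np.array(P,float)+[36,0,0])@Rz.T
print("pin near",cr(C([[10,-49,42]])),"lugs near",cr((np.array([[674.7,45.5,13],[534,15.5,13]]))))
print("plate near top front/back",cr(C([[0,-33,64],[10,-33,64],[0,33,64]])))
print("flange near edge front top/z30; back z30",cr(N([[0,-35,68],[0,-35,30],[-12,-35,30],[-12,-35,68]])))
print("spigot end c",cr(N([[-74,0,38]])),"neck low near corners",cr(N([[-58,-14,24],[-12,-14,24]])),"far top back",cr(N([[-58,14,52],[-58,-14,52]])))
print("neck pos in cradle",(T-O)@Rz)
E
```

```text
pin near [[505. 382.]] lugs near [[589. 433.]
 [273. 529.]]
plate near top front/back [[467. 324.]
 [488. 318.]
 [395. 239.]]
flange near edge front top/z30; back z30 [[429. 289.]
 [428. 364.]
 [401. 372.]
 [402. 296.]]
spigot end c [[227. 348.]] neck low near corners [[277. 384.]
 [379. 355.]] far top back [[248. 292.]
 [276. 329.]]
neck pos in cradle [-53.88380442   1.01765464  20.        ]
```

Everything agrees within about 1 px (≈3 mm). TCP readings scatter a little, so I'll average several.

```bash
python3 - <<'E'
from h import *
L=[];Y=[];F=[]
for i in range(8):
    env.read_camera("side"); s=env.state(); L.append(s["tool_pos"]);F.append(s["wrist_force"])
    m=R.from_rotvec(s["tcp_rot"]).as_matrix(); Y.append(np.degrees(np.arctan2(m[1,0],m[0,0]))%360)
L=np.array(L);print(L.round(1).tolist(),L.mean(0),np.mean(Y),np.std(Y),np.mean(F,0),np.std(F,0))
E
```

```text
[[566.4, 86.8, 40.1], [566.2, 86.9, 39.9], [566.1, 86.9, 39.7], [565.9, 86.9, 39.5], [565.8, 86.9, 39.3], [565.7, 86.8, 39.1], [565.6, 86.8, 39.1], [565.6, 86.8, 39.0]] [565.9214295   86.84495287  39.45429206] 192.26859767333184 0.004740484974521906 [ 0.50479601  0.15800286 -3.21302033] [0.57593367 0.33442572 0.41050521]
```

The readings were a slow settle, not noise. TCP in the cradle frame is x -54.6, y +1.4. Tool x is cradle -x and tool y is cradle +y. Lowering the last bit with a small centring shift.

jog_arm([
  [[0,0,-0.003,0.006,0],[0,0,-0.003,0.01,0],[0,0,-0.003,0.013,0],[0,0,-0.003,0.015,0],[0,0,-0.003,0.015,0],[0,0,-0.003,0.015,0],[0,0,-0.003,0.015,0],[0,0,-0.003,0.015,0]],
])

```text
t: 6.7
tool_pos: [565.6, 85.1, 32.0]
tcp_rot: [0.335, -3.123, -0.0]
wrist_force: [-5.9, -1.3, 7.8]
width: 0.319
```

```bash
python3 mv.py
```

```text
t 6.70 pos [565.6  85.1  32. ] yaw 192.25 z-axis [-0.001  0.    -1.   ] F [-5.9 -1.3  7.8] w 0.319 q [-0.47  0.42  0.29  1.82 -0.15  0.92  1.67]
```

On the bed (about 12 N down, TCP z 32), face estimated 19 mm before the plate. I'll ease the press and slide most of the gap slowly.

jog_arm([
  [[0,0,0,-0.001,0],[0,-0.006,0,-0.001,0],[0,-0.012,0,-0.001,0],[0,-0.018,0,-0.001,0],[0,-0.024,0,-0.001,0],[0,-0.03,0,-0.001,0],[0,-0.03,0,-0.001,0],[0,-0.03,0,-0.001,0],[0,-0.03,0,-0.001,0],[0,-0.03,0,-0.001,0]],
])

```text
t: 7.7
tool_pos: [580.6, 88.4, 32.0]
tcp_rot: [-0.335, 3.123, 0.0]
wrist_force: [-3.3, -0.3, 4.0]
width: 0.316
```

```bash
cat > cr.py <<'E'
from h import *
s=env.state(); Rz=R.from_euler('z',12.1,degrees=True).as_matrix()
print("neck in cradle",((s["tool_pos"]-[619.3,96.9,0])@Rz).round(1),"face x ~",((s["tool_pos"]-[619.3,96.9,0])@Rz)[0].round(1)+36,"F cradle",(s["wrist_force"]@Rz).round(1),"t",s["t"])
E
python3 cr.py; python3 mv.py; python3 - <<'E'
from h import *
c=shot("side","side4"); im=c["image"][:,:,::-1]
cv2.imwrite("pics/p4.png",cv2.resize(im[160:215,255:335],None,fx=9,fy=9,interpolation=cv2.INTER_CUBIC))
E
```

```text
neck in cradle [-39.6  -0.2  32. ] face x ~ -3.6000000000000014 F cradle [-3.3  0.4  4. ] t 7.7
t 7.70 pos [580.6  88.4  32. ] yaw 192.26 z-axis [ 0.  0. -1.] F [-3.3 -0.3  4. ] w 0.316 q [-0.46  0.45  0.29  1.78 -0.15  0.94  1.67]
```

View pics/p4.png

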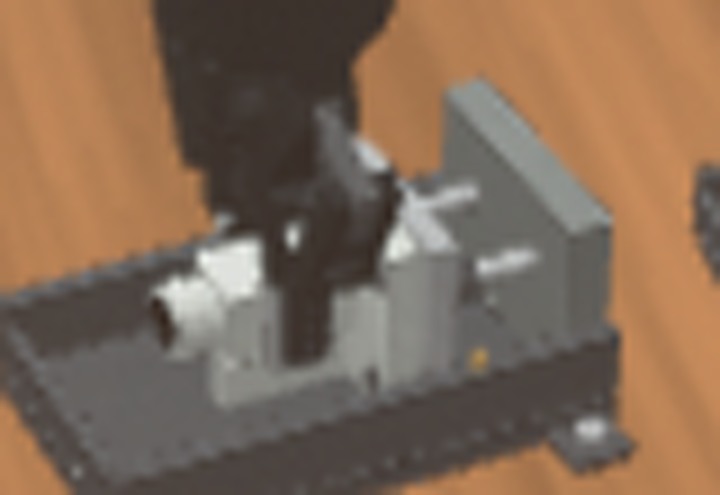

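The flange is now just before, or touching, the plate (crop boundary about (450,300)), with only friction force. Advancing in small steps and using the 1 N/mm spring as a gauge.

jog_arm([
  [[0,-0.004,0,0,0],[0,-0.008,0,0,0],[0,-0.008,0,0,0],[0,-0.008,0,0,0],[0,-0.008,0,0,0]],
])

```text
t: 8.25
tool_pos: [583.7, 89.1, 32.0]
tcp_rot: [0.335, -3.122, -0.0]
wrist_force: [-9.0, -2.2, 10.9]
width: 0.316
```

```bash
python3 cr.py
```

```text
neck in cradle [-36.5  -0.2  32. ] face x ~ -0.5 F cradle [-9.2 -0.3 10.9] t 8.25
```

jog_arm([
  [[0,-0.004,0,0,0],[0,-0.008,0,0,0],[0,-0.008,0,0,0],[0,-0.008,0,0,0],[0,-0.008,0,0,0]],
])

```text
t: 8.75
tool_pos: [586.4, 89.6, 32.0]
tcp_rot: [0.335, -3.119, -0.0]
wrist_force: [-15.9, -3.1, 17.3]
width: 0.314
```

```bash
python3 cr.py
```

```text
neck in cradle [-33.7  -0.2  32. ] face x ~ 2.299999999999997 F cradle [-16.2   0.3  17.3] t 8.75
```

Downward force is building up and muddles the gauge, so I'll ease the press by 1 mm and read again.

jog_arm([
  [[0,0,0,-0.002,0],[0,0,0,-0.002,0],[0,0,0,-0.002,0],[0,0,0,-0.002,0],[0,0,0,-0.002,0],[0,0,0,-0.002,0]],
])

```text
t: 9.35
tool_pos: [587.0, 89.7, 32.1]
tcp_rot: [0.335, -3.121, 0.001]
wrist_force: [-7.6, -2.1, 2.4]
width: 0.314
```

```bash
python3 cr.py; python3 - <<'E'
from h import *
c=shot("side","side5"); im=c["image"][:,:,::-1]
cv2.imwrite("pics/p5.png",cv2.resize(im[160:215,270:335],None,fx=10,fy=10,interpolation=cv2.INTER_CUBIC))
E
```

```text
neck in cradle [-33.1  -0.2  32.1] face x ~ 2.8999999999999986 F cradle [-7.8 -0.5  2.4] t 9.35
```

View pics/p5.png

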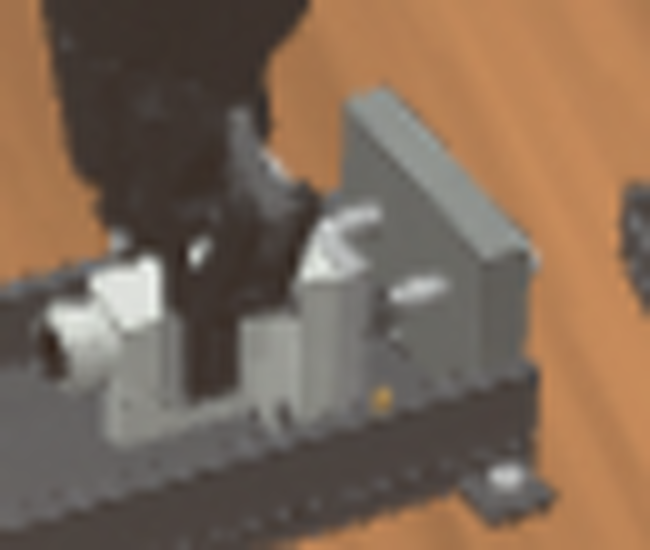

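Force minus friction gives about 5 mm of travel, position gives about 3 mm. Advancing 5.5 mm more.

jog_arm([
  [[0,-0.004,0,0,0],[0,-0.008,0,-0.001,0],[0,-0.011,0,-0.001,0],[0,-0.011,0,-0.001,0],[0,-0.011,0,-0.001,0],[0,-0.011,0,-0.001,0],[0,-0.011,0,-0.001,0],[0,-0.011,0,-0.001,0],[0,-0.011,0,-0.001,0],[0,-0.011,0,-0.001,0]],
])

```text
t: 10.4
tool_pos: [591.3, 90.7, 32.1]
tcp_rot: [0.335, -3.118, 0.001]
wrist_force: [-10.2, -3.0, 4.3]
width: 0.315
```

```bash
python3 cr.py; python3 mv.py; python3 - <<'E'
from h import *
c=shot("side","side6"); im=c["image"][:,:,::-1]
a=cv2.resize(im[175:210,290:330],None,fx=10,fy=10,interpolation=cv2.INTER_CUBIC)
b=cv2.resize(load("side5")["image"][175:210,290:330,::-1],None,fx=10,fy=10,interpolation=cv2.INTER_CUBIC)
cv2.imwrite("pics/p6.png",np.hstack([b,a]))
O=np.array([619.3,96.9,0]);Rz=R.from_euler('z',12.1,degrees=True).as_matrix()
for x in(0,5,10,15): print(x,(((proj(c,O+np.array([[x,-35,70.],[x,-35,45],[x+10,-33,76],[x+10,-33,45],[10,-49,42]])@Rz.T)-[290,175]+.5)*10-.5)).round(0).tolist())
E
```

```text
neck in cradle [-28.7  -0.2  32.1] face x ~ 7.300000000000001 F cradle [-10.6  -0.8   4.3] t 10.4
t 10.40 pos [591.3  90.7  32.1] yaw 192.28 z-axis [-0.005 -0.001 -1.   ] F [-10.2  -3.    4.3] w 0.315 q [-0.46  0.47  0.29  1.74 -0.16  0.95  1.68]
0 [[141.0, 150.0], [138.0, 220.0], [169.0, 120.0], [166.0, 207.0], [192.0, 246.0]]
5 [[156.0, 145.0], [154.0, 215.0], [185.0, 116.0], [182.0, 202.0], [192.0, 246.0]]
10 [[172.0, 141.0], [169.0, 211.0], [200.0, 111.0], [197.0, 198.0], [192.0, 246.0]]
15 [[187.0, 136.0], [185.0, 206.0], [216.0, 107.0], [212.0, 193.0], [192.0, 246.0]]
```

View pics/p6.png

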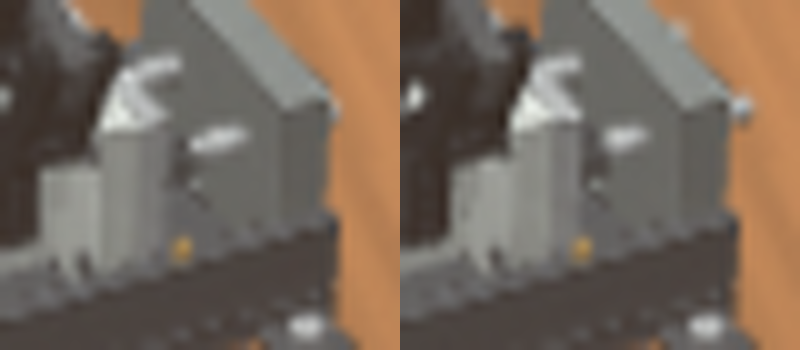

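All three gauges now agree on 7–8 mm: position 7.3, spring about 7.2 N, and image plate back edge at right-panel x 182 giving about 8 mm against the pin at (583,247). Adding 2.5 mm to reach the middle of the window.

jog_arm([
  [[0,-0.003,0,0,0],[0,-0.005,0,0,0],[0,-0.005,0,0,0],[0,-0.005,0,0,0],[0,-0.005,0,0,0],[0,-0.005,0,0,0],[0,-0.005,0,0,0],[0,-0.005,0,0,0],[0,-0.005,0,0,0],[0,-0.005,0,0,0]],
])

```text
t: 11.45
tool_pos: [592.9, 91.0, 32.1]
tcp_rot: [0.335, -3.117, 0.001]
wrist_force: [-15.8, -3.0, 7.8]
width: 0.315
```

```bash
python3 cr.py; python3 - <<'E'
from h import *
c=shot("side","side7"); im=c["image"][:,:,::-1]
cv2.imwrite("pics/p7.png",cv2.resize(im[160:215,265:330],None,fx=10,fy=10,interpolation=cv2.INTER_CUBIC))
E
python3 cr.py; python3 mv.py
```

```text
neck in cradle [-27.   -0.3  32.1] face x ~ 9.0 F cradle [-16.1   0.4   7.8] t 11.45
neck in cradle [-27.1  -0.2  32.1] face x ~ 8.899999999999999 F cradle [-17.3  -1.    7.5] t 11.5
t 11.50 pos [592.9  91.   32.1] yaw 192.28 z-axis [-0.007 -0.001 -1.   ] F [-16.7  -4.6   7.5] w 0.316 q [-0.46  0.48  0.29  1.74 -0.16  0.96  1.68]
```

View pics/p7.png

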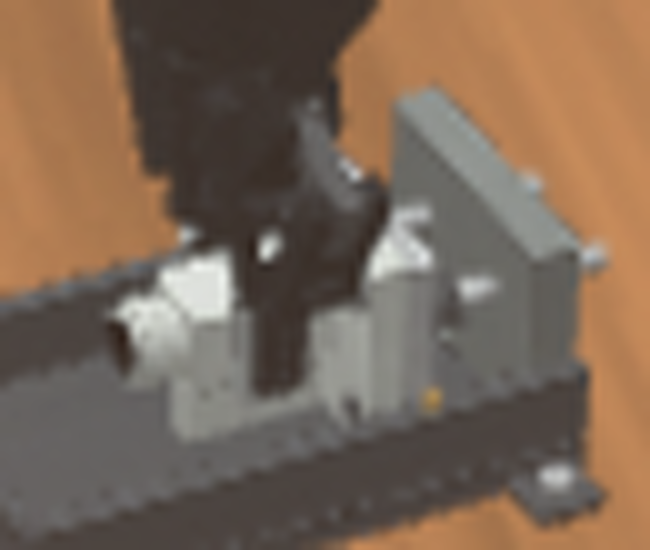

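Position gives 9 mm, the image about 9 mm (plate back edge at crop x≈435), and the spring force net of friction about 10–12 N. The outlet is square, centred and on the bed, so I'm handing in.

```bash
python3 -c "
from h import *
print(env.job_done())"; python3 cr.py
```

```text
the job is handed in; nothing more can be done
None
the job is handed in; nothing more can be done
```

The outlet stands on the bed of the middle-sized cradle, still gripped by its neck, with its flange holding the sprung plate about halfway back. I handed the job in at about 11.5 s; it reports no verdict, so what follows is from my own last checks.

- **Plate travel:** the arm position gives 9 mm and the side view also gives about 9 mm. The push was 16–17 N. Taking off my estimate of bed friction leaves 11–12 N, which would mean 11–12 mm. The gauges disagree by 2–3 mm, but all lie within 6–14 mm and well short of the end.
- **Alignment:** by the arm readings it is about 0.3 mm off the centre line and square within about 0.2°. The tool axis had leaned 0.4° under the push. The top camera was blocked by the arm, so I had no top view to confirm centring once the outlet was in the bay.
- **Grip and bed:** the gripper reading matches the neck width, and the outlet presses down on the bed with about 12 N.
- **On the way:** it was set down with the face about 19 mm before the plate. The arm came near no bystander, though I took no final picture to check them.

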